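# Load the sprung jar lift

## Robot

A 7-joint arm with a two-finger parallel gripper is mounted at the origin on a cart in front of the work surface, level with it; the furniture and walls round the work are solid. World frame = base frame: x ahead of the robot, y to its left, z up, the work surface at z = 0. Lengths are in m, angles in rad, forces in N, time in s.
With the tool pointing down it reaches from about 0.425 to 0.875 m from the base axis. Payload 9.9 kg.
Tool frame: the origin (TCP) lies between the finger pads; the fingertips stand 8 mm ahead of it and the grasp point (between the pads) lies 11 mm behind it; y points along the fingers, z is the direction in which the jaws open and shut, and the axes are right-handed (so a half turn about y gives the same grasp; the last joint's range is limited). The gripper opens to 85 mm and grips with 20 to 120 N. Pads are 22 mm wide; open, the fingers measure 114 mm over their backs; the gripper's body (76 mm by 85 mm) begins 54 mm behind the grasp point. The pads swing forward as they close: fully open they stand 13 mm farther back than shut.
Start: joints at [1.237, 0.576, 0.025, 1.437, -0.015, 1.129, -0.057], TCP at [0.167, -0.654, 0.239] pointing down, gripper open.
Joint ranges: [-2.76, 2.76], [-0.34, 2.15], [-1.52, 1.57], [0.19, 2.46], [-1.09, 4.23], [0.17, 1.99], [-2.82, 2.82]. Speed limits (rad/s): [2.22, 2.22, 3.01, 3.01, 3.14, 3.14, 3.14].

## Interface

Orientations are given as a unit quaternion [x, y, z, w].
In Python, from rig import env gives the robot as it stands.
- The arm moves only by the tool step_arm, never from a script. Its argument "targets" is a list of rows, each a list of 5 numbers: the finger opening in cm, from 0 to 8.54, then the shift along the world's x, y, z in cm, then the turn about the world's z in degrees. In form: [[fingers, tx, ty, tz, spin], ...]. A call has 1 to 12 rows; each row shifts and turns the commanded pose from where the row before left it; what a row does not reach is not made up. A row lasts 1/12 s, in which the tool goes at most 41.7 mm and 7.16 degrees, less where a joint would pass 70% of its speed; a pose out of reach is approached as far as the arm can. A call is refused whole if a number of a shift passes 4.17 or a number of a turn 7.16, either way. A call with a gripper value outside its range is refused whole. The fingers move at their own pace and stop on an object; "newtons" is the grip in N (left out, the last holds). Time passes only in rows, so rows that do not move let the fingers close. It gives the time, the measured TCP pose, the force and the opening at its end, in the units of the state.
- env.read_state(): the state, without advancing time (a new reading comes with each control period).
- env.camera(name): name is "scene" or "side" or "wrist"; returns the picture (420x560x3 uint8, red, green, blue); there is no depth.
- env.camera_info(name): a dict with "K" (3x3 intrinsics, pixels), "R" (3x3) and "t" (3): a world point X has camera coordinates R X + t. Camera axes: x right, y down, z forward; pixel columns grow to the right and rows downward; lengths in m; the calibration is good to about 2 mm. A picture is of the moment at which its call begins: read the wrist's pose just before it. camera_info takes no time and is no camera call; for the wrist camera it gives the pose at the moment of the call.
- env.sign_off(): hands the job in, once; it reports no verdict.
The state is a dict: "clock": time; "joints": joint angles; "qd": joint speeds; "joint_efforts": joint torques, N m; "ee_pos": TCP position; "tool_rot": TCP orientation; "ft_force": force on the tool from outside, world axes, zero at the start; "moment": the same for the moment, N m; "grip_width": opening from 0.0 (shut) to 1.0 (fully open).
Only numpy, scipy, OpenCV 4.12 (cv2) and the standard library are available. Lean on these libraries where they do the work, as an engineer would, in place of code of your own. Each camera call takes 0.05 s, during which the arm holds its last target.

## Task

Load the sprung jar lift on the counter: stand the two small jars of chocolate discs upright and side by side on its platform, which sinks as it takes their weight. Set them down gently, without dropping them or slamming the platform to the bottom, and leave the taller jar of marshmallows where it stands.

Things in the scene. Friction and masses are not known exactly. Their poses are not given: they have to be found in the camera images.
- disc_jar_a_mid (a point): Small clear glass jar of dark brown chocolate discs with a pale screw lid; round, straight-sided, 63 mm across, 87 mm tall, about 0.22 kg. There are two alike. The point is the jar's centre, half-way up (43.5 mm above its underside), z up. It stands upright on the counter; the jars' places are swapped from run to run.
- disc_jar_b_mid (a point): Small clear glass jar of dark brown chocolate discs with a pale screw lid; round, straight-sided, 63 mm across, 87 mm tall, about 0.22 kg. The twin of the other disc jar. The point is the jar's centre, half-way up (43.5 mm above its underside), z up. It stands upright on the counter; the jars' places are swapped from run to run.
- platform_top (a point): Centre of the top of the lift's level steel platform, 110 (x) by 200 mm (y), z up; moves with it. Two thin engraved rings at y -50 and +50 mm mark the jar places. It rides in an open-topped steel box, 134x224 mm, rim 68 mm above the counter. Empty, the platform's top is 64 mm above the counter; it sinks about 15 mm under one jar, 33 under both (0.12 N per mm; jar masses differ by a quarter), stop at 50 mm.
- tall_jar_mid (a point): Bystander, to be left alone: taller clear glass jar of pale marshmallows with a pale lid, 69 mm across, 107 mm tall. The point is its centre, half-way up (53.5 mm above its underside).

How it is judged:
At the end, for the whole second after the job is handed in: Both disc jars stand upright (within 10 degrees), at rest and released, on the platform inside the rim (centres within 30 mm of its middle line across and 75 mm along), each with its underside on the platform (within 8 mm), and the platform has sunk at least 20 mm under them (x of disc_jar_a_mid in the frame of platform_top between -0.03 and 0.03 m and y of disc_jar_a_mid in the frame of platform_top between -0.075 and 0.075 m and z of disc_jar_a_mid in the frame of platform_top between 0.0355 and 0.0515 m and angle between each of disc_jar_a_mid, disc_jar_b_mid's own z axis and vertical below 0.17 rad and linear speed of each of disc_jar_a, disc_jar_b below 0.02 m/s and x of disc_jar_b_mid in the frame of platform_top between -0.03 and 0.03 m and y of disc_jar_b_mid in the frame of platform_top between -0.075 and 0.075 m and z of disc_jar_b_mid in the frame of platform_top between 0.0355 and 0.0515 m and height (world z) of platform_top below 0.044 m); the robot touches nothing.
It fails at once if a jar is dropped onto the lift: it falls free at over 0.55 m/s (a drop of more than about 15 mm) ((linear speed of disc_jar_a above 0.55 m/s and contact force between the fingers and disc_jar_a below 0.05 N and horizontal distance between disc_jar_a_mid and platform_top below 0.13 m) or (linear speed of disc_jar_b above 0.55 m/s and contact force between the fingers and disc_jar_b below 0.05 N and horizontal distance between disc_jar_b_mid and platform_top below 0.13 m)).
It fails at once if a jar is slammed onto the platform (over 22 N) (contact force between any of disc_jar_a, disc_jar_b and platform above 22 N).
It fails at once if the taller marshmallow jar is moved more than 30 mm or tipped (distance of tall_jar_mid from where it was at the start of the episode above 0.03 m or angle between tall_jar_mid's own z axis and vertical above 0.35 rad).
It also fails if it takes over 54 s, if anything falls off the work surface, if the arm or the gripper's body presses on something with over 40 N, if the wrist force passes 120 N, or if a joint passes its speed limit or range.

## Working session

There is one attempt and no reset: what is moved stays moved. The work goes in short steps, Python scripts to look and compute and a tool call to move; the robot and the scene stay as the last step left them, time stands still between calls to the robot, and variables do not carry over. Pictures are saved under pics/ and viewed, and the job is handed in when it is done.

Besides the shell and the picture viewer there is one more tool, called after ">>>" as name([rows], argument=value, ...), one row to a line, values as JSON. step_arm: Moves the arm, as the interface text tells. Its arguments: {"type":"object","properties":{"targets":{"type":"array"},"newtons":{"type":"number"}},"required":["targets"]}

```bash
mkdir -p pics; ls; python3 - <<'E'
from rig import env
import cv2
s=env.read_state();print(s)
for n in ["scene","side","wrist"]:
    im=env.camera(n);cv2.imwrite(f"pics/{n}0.png",im[:,:,::-1]);i=env.camera_info(n);print(n,i)
E
```

```text
pics
{'clock': 0.0, 'joints': array([ 1.23722608,  0.57649405,  0.02481684,  1.43790127, -0.0149982 ,
        1.12896095, -0.05651417]), 'qd': array([-0.00124873,  0.00052029, -0.00088866,  0.00045963, -0.00088375,
       -0.00036813,  0.00057741]), 'joint_efforts': array([ 1.75618487e-03, -7.65750003e+01,  2.25145563e+00, -2.85962284e+01,
        1.51556282e-02,  1.29464763e-02,  1.04156854e-05]), 'ee_pos': array([ 0.16676496, -0.65363932,  0.23846998]), 'tool_rot': array([-0.08818639,  0.70214829, -0.70104707,  0.08799968]), 'ft_force': array([0.56466402, 0.22159768, 0.29237052]), 'moment': array([0.06984516, 0.02154989, 0.00556429]), 'grip_width': 0.9968542235933614}
scene {'K': array([[459.62189951,   0.        , 290.38590672],
       [  0.        , 459.62189951, 199.87745634],
       [  0.        ,   0.        ,   1.        ]]), 'R': array([[-0.82205472, -0.56927775, -0.01220161],
       [-0.25517206,  0.38746357, -0.88586636],
       [ 0.50903169, -0.72511711, -0.46378003]]), 't': array([0.53397809, 0.13900753, 0.82517257])}
side {'K': array([[499.89086387,   0.        , 289.81370182],
       [  0.        , 499.89086387, 209.56040887],
       [  0.        ,   0.        ,   1.        ]]), 'R': array([[-0.84484128, -0.53488358,  0.01194808],
       [-0.36301648,  0.55668868, -0.74720596],
       [ 0.39301684, -0.63560779, -0.66448514]]), 't': array([0.54166009, 0.15789076, 1.0325705 ])}
wrist {'K': array([[298.97233909,   0.        , 278.20498373],
       [  0.        , 298.97233909, 208.44215815],
       [  0.        ,   0.        ,   1.        ]]), 'R': array([[ 0.24540966, -0.96941888, -0.00106188],
       [-0.91710209, -0.2325203 ,  0.32381796],
       [-0.31416215, -0.07849421, -0.94611881]]), 't': array([-0.67341807, -0.04207335,  0.38060905])}
```

View pics/scene0.png

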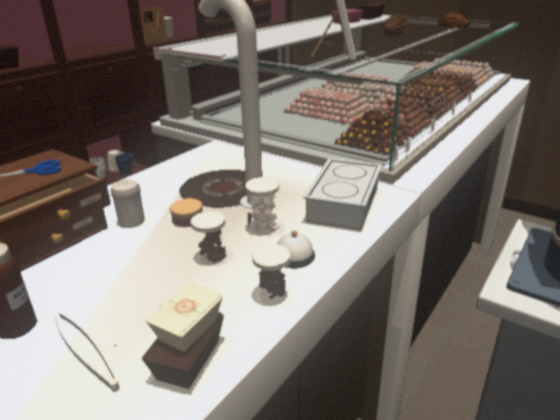

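View pics/side0.png

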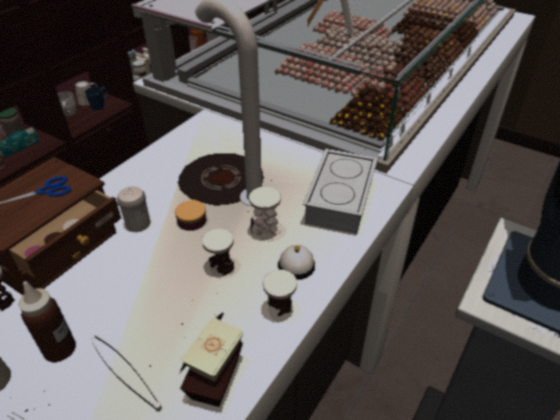

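View pics/wrist0.png

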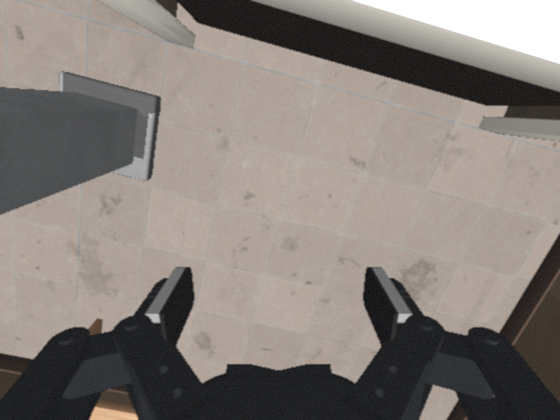

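The scene and side views show two dark-filled disc jars, with lids at about side (218,241) and (280,285). The tall jar is at about (265,198) next to a pole, and the lift is at about (340,190). The arm is out of view. Next I'll mask the lids and cast rays.

```bash
cat > h.py <<'E'
import numpy as np, cv2
def ray(info,uv,z):
    K,R,t=info["K"],info["R"],info["t"]
    d=R.T@np.linalg.inv(K)@np.array([uv[0],uv[1],1.]);c=-R.T@t
    return c+d*(z-c[2])/d[2]
def proj(info,X):
    p=info["K"]@(info["R"]@np.array(X)+info["t"]);return p[:2]/p[2]
def tri(i1,p1,i2,p2):
    P=[i["K"]@np.c_[i["R"],i["t"]] for i in(i1,i2)]
    X=cv2.triangulatePoints(P[0],P[1],np.array(p1,float).reshape(2,1),np.array(p2,float).reshape(2,1));return (X[:3]/X[3]).ravel()
E
python3 - <<'E'
import cv2
a=cv2.imread('pics/side0.png')[140:320,160:400];b=cv2.imread('pics/scene0.png')[150:310,160:400]
cv2.imwrite('pics/sz.png',cv2.resize(a,None,fx=3.3,fy=3.3,interpolation=cv2.INTER_CUBIC))
cv2.imwrite('pics/cz.png',cv2.resize(b,None,fx=3.3,fy=3.3,interpolation=cv2.INTER_CUBIC))
E
```

```text
(no output)
```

View pics/sz.png

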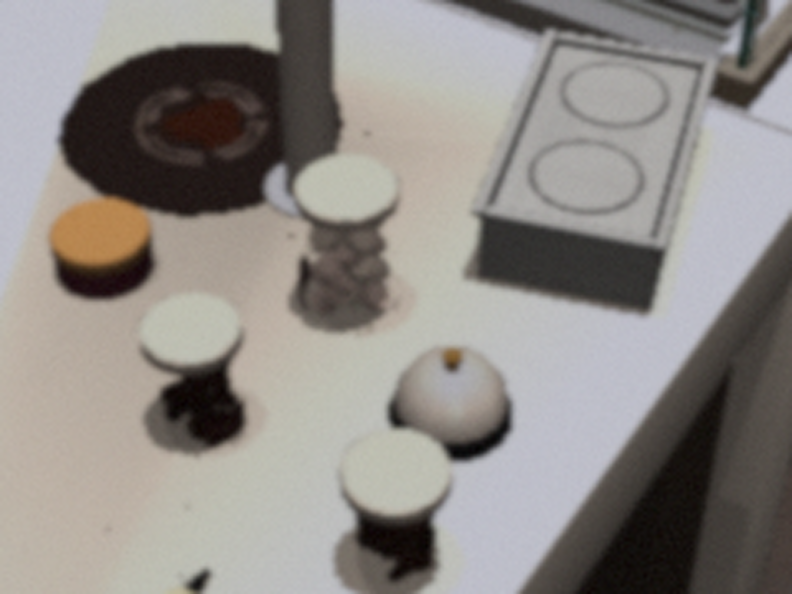

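View pics/cz.png

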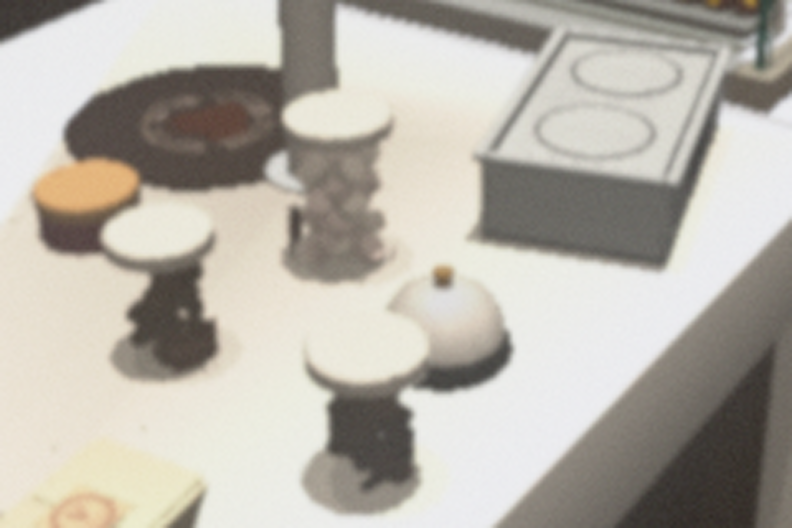

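```bash
python3 - <<'E'
from rig import env
from h import *
S=env.camera_info('side');C=env.camera_info('scene')
f=lambda p,o:(p[0]/3.3+o[0]-.35,p[1]/3.3+o[1]-.35)
s={'A':(191,329),'B':(396,471),'T':(346,187),'r1':(615,95),'r2':(586,176),'knob':(452,358),'rimFL':(478,212),'rimFR':(664,245),'rimBL':(545,36),'rimBR':(714,60)}
c={'A':(158,231),'B':(367,346),'T':(338,115),'r1':(627,73),'r2':(595,131),'knob':(444,274),'rimFL':(478,157),'rimFR':(680,183),'rimBL':(557,30),'rimBR':(728,50)}
z={'A':.087,'B':.087,'T':.107,'r1':.064,'r2':.064,'knob':.08}
for k in s:
    ps=f(s[k],(160,140));pc=f(c[k],(160,150))
    print(k,tri(S,ps,C,pc).round(3),ray(S,ps,z.get(k,.068)).round(3),ray(C,pc,z.get(k,.068)).round(3))
im=cv2.imread('pics/side0.png')
# lid masks
hsv=cv2.cvtColor(cv2.GaussianBlur(im,(3,3),0),cv2.COLOR_BGR2LAB)
for k in 'ABT':
    u,v=map(int,f(s[k],(160,140)));print(k,(u,v),hsv[v,u],hsv[v,u-24],hsv[v,u+24],hsv[v-16,u])
# tap base pole
for p in [(285,190)]: print('pole',ray(S,f(p,(160,140)),0.0))
E
```

```text
A [0.601 0.335 0.089] [0.603 0.333 0.087] [0.605 0.333 0.087]
B [0.437 0.36  0.089] [0.437 0.359 0.087] [0.439 0.359 0.087]
T [0.586 0.191 0.107] [0.586 0.191 0.107] [0.586 0.191 0.107]
r1 [ 0.507 -0.042  0.067] [ 0.509 -0.046  0.064] [ 0.511 -0.048  0.064]
r2 [0.481 0.052 0.067] [0.482 0.048 0.064] [0.484 0.047 0.064]
knob [0.471 0.244 0.059] [0.46  0.262 0.08 ] [0.451 0.273 0.08 ]
rimFL [0.524 0.127 0.068] [0.523 0.126 0.068] [0.524 0.127 0.068]
rimFR [0.404 0.084 0.065] [0.403 0.088 0.068] [0.401 0.088 0.068]
rimBL [ 0.584 -0.073  0.072] [ 0.587 -0.079  0.068] [ 0.589 -0.082  0.068]
rimBR [ 0.467 -0.125  0.065] [ 0.464 -0.121  0.068] [ 0.464 -0.117  0.068]
A (217, 239) [195 125 134] [177 130 135] [186 130 135] [171 130 135]
B (279, 282) [195 125 134] [197 126 131] [197 129 124] [ 46 129 129]
T (264, 196) [196 126 134] [121 130 127] [186 130 135] [161 130 135]
pole [6.95849333e-01 1.15502786e-01 1.11022302e-16]
```

```bash
python3 - <<'E'
from rig import env
from h import *
from scipy.spatial.transform import Rotation as R
S=env.camera_info('side');C=env.camera_info('scene')
s=env.read_state();M=R.from_quat(s['tool_rot']).as_matrix();print(M.round(3));print('jaw az',np.degrees(np.arctan2(M[1,2],M[0,2])))
print('spout',tri(S,(203,10),C,(207,6)),tri(S,(235,20),C,(238,20)))
print('cake',ray(S,(191,211),.04))
print('wristcam',-env.camera_info('wrist')['R'].T@env.camera_info('wrist')['t'],s['ee_pos'],s['clock'])
E
```

```text
[[-0.969 -0.     0.247]
 [-0.247  0.001 -0.969]
 [ 0.    -1.    -0.001]]
jaw az -75.68464689290747
spout [0.79805146 0.08722984 0.42690752] [0.76444246 0.02883915 0.39540149]
cake [0.74214472 0.25987522 0.04      ]
wristcam [ 0.2462507  -0.63273149  0.3730104 ] [ 0.16679116 -0.65373064  0.23863408] 0.15
```

```bash
python3 - <<'E'
from rig import env
from h import *
S=env.camera_info('side');C=env.camera_info('scene')
for p in [(387,156),(410,183),(140,85),(530,15)]: print('side base',p,ray(S,p,.0).round(3))
for p in [(390,158),(418,192),(155,125),(528,85),(415,225)]: print('scene base',p,ray(C,p,.0).round(3))
print('top corner',tri(S,(394,78),C,(402,72)), 'other top',tri(S,(137,10),C,(163,50)))
print('far top', ray(C,(520,25),.2))
E
```

```text
side base (387, 156) [ 0.476 -0.237  0.   ]
side base (410, 183) [ 0.377 -0.16   0.   ]
side base (140, 85) [ 1.328 -0.158  0.   ]
side base (530, 15) [ 0.387 -1.547  0.   ]
scene base (390, 158) [ 0.525 -0.326  0.   ]
scene base (418, 192) [ 0.378 -0.16   0.   ]
scene base (155, 125) [ 1.34  -0.158  0.   ]
scene base (528, 85) [ 0.359 -1.451  0.   ]
scene base (415, 225) [ 0.325 -0.005  0.   ]
top corner [ 0.44213604 -0.1171793   0.29191895] other top [ 1.27010432 -0.16609853  0.25751408]
far top [ 0.5140222  -1.87231978  0.2       ]
```

>>> step_arm([
  [8.5,0,0,4,3.5],
  [8.5,0,0,4,3.5],
  [8.5,0,0,4,3.5],
  [8.5,0,0,4,3.5],
  [8.5,2.9,2.9,0,3.3],
  [8.5,2.9,2.9,0,3.3],
  [8.5,2.9,2.9,0,3.3],
  [8.5,2.9,2.9,0,3.3],
  [8.5,2.9,2.9,0,3.3],
  [8.5,2.9,2.9,0,3.3],
  [8.5,2.9,2.9,0,3.3],
  [8.5,2.9,2.9,0,3.3],
], newtons=30)

```text
clock: 1.15
ee_pos: [0.3998, -0.4203, 0.3993]
tool_rot: [-0.326, 0.628, -0.628, 0.326]
ft_force: [0.7, -0.8, 0.2]
grip_width: 1.003
```

>>> step_arm([
  [8.5,0.5,3.9,0,2.6],
  [8.5,0.5,3.9,0,2.6],
  [8.5,0.5,3.9,0,2.6],
  [8.5,0.5,3.9,0,2.6],
  [8.5,0.5,3.9,0,2.6],
  [8.5,0.5,3.9,0,2.6],
  [8.5,0.5,3.9,0,2.6],
  [8.5,0.5,3.9,0,2.6],
  [8.5,0.5,3.9,0,2.6],
  [8.5,0.5,3.9,0,2.6],
  [8.5,0.5,3.9,0,2.6],
  [8.5,0.5,3.9,0,2.6],
])

```text
clock: 2.15
ee_pos: [0.4585, 0.0477, 0.3994]
tool_rot: [0.482, -0.517, 0.517, -0.482]
ft_force: [1.6, -0.6, 0.4]
grip_width: 0.993
```

```bash
python3 - <<'E'
from rig import env
from h import *
s=env.read_state();print(s['ee_pos'],s['joints'])
i=env.camera_info('wrist');im=env.camera('wrist');cv2.imwrite('pics/w1.png',im[:,:,::-1]);np.savez('w1.npz',**i)
for k,p in dict(A=(.604,.333,.087),B=(.438,.359,.087),T=(.586,.191,.107),r1=(.510,-.047,.064),r2=(.483,.048,.064)).items(): print(k,proj(i,p))
E
```

```text
[0.45850318 0.04771153 0.39942332] [ 0.28860213  0.16423827 -0.59334959  1.6689878   0.09455749  1.33683914
 -0.38994585]
A [384.86286467 -82.20331864]
B [243.12066093 -97.40003413]
T [371.07795121  49.63960601]
r1 [313.84463054 216.23719892]
r2 [294.72325734 160.97787446]
```

View pics/w1.png

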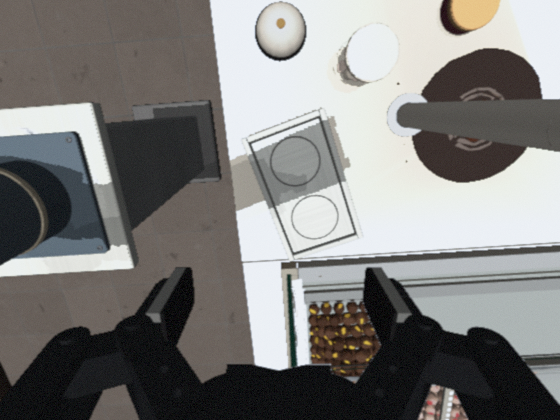

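```bash
python3 - <<'E'
from h import *
i=dict(np.load('w1.npz'))
for p,z in [((300,262),0),((300,275),.05),((330,300),.05),((330,300),.29),((400,290),.29),((400,275),.29),((400,250),.29)]: print(p,z,ray(i,p,z).round(3))
print(proj(i,(.442,-.117,.292)))
E
python3 - <<'E'
import cv2
cv2.imwrite('pics/w1z.png',cv2.resize(cv2.imread('pics/w1.png')[225:420,230:480],None,fx=3,fy=3,interpolation=cv2.INTER_CUBIC))
E
```

```text
(300, 262) 0 [ 0.485 -0.167  0.   ]
(300, 275) 0.05 [ 0.482 -0.167  0.05 ]
(330, 300) 0.05 [ 0.537 -0.225  0.05 ]
(330, 300) 0.29 [ 0.5   -0.048  0.29 ]
(400, 290) 0.29 [ 0.567 -0.042  0.29 ]
(400, 275) 0.29 [ 0.566 -0.025  0.29 ]
(400, 250) 0.29 [0.564 0.001 0.29 ]
[275.19374193 360.65233012]
```

View pics/w1z.png

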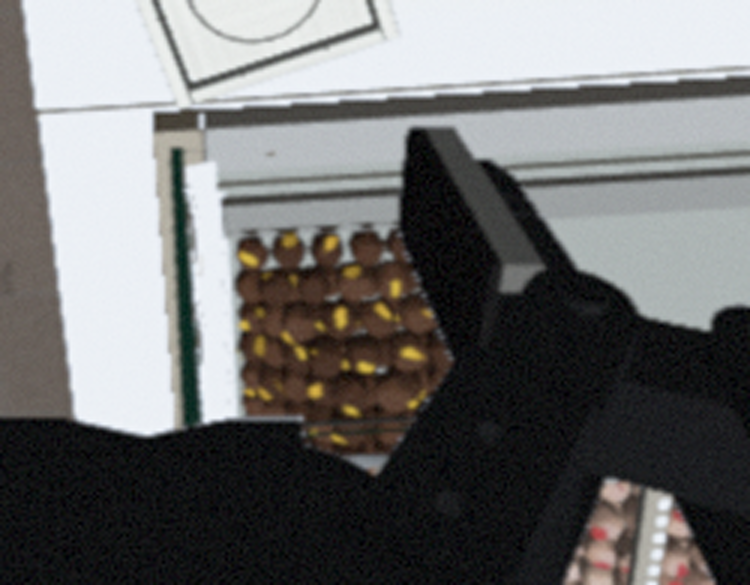

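```bash
python3 - <<'E'
from rig import env
from h import *
i=dict(np.load('w1.npz'));S=env.camera_info('side');C=env.camera_info('scene')
for y in(-.12,-.167):
  for z in(.05,.15,.2,.25,.29):
    X=(.475,y,z);print(X,proj(i,X).round(),proj(S,X).round(),proj(C,X).round())
E
```

```text
(0.475, -0.12, 0.05) [295. 253.] [371. 163.] [376. 170.]
(0.475, -0.12, 0.15) [298. 284.] [376. 129.] [379. 131.]
(0.475, -0.12, 0.2) [301. 305.] [379. 110.] [381. 111.]
(0.475, -0.12, 0.25) [304. 332.] [382.  91.] [383.  89.]
(0.475, -0.12, 0.29) [307. 360.] [384.  74.] [384.  71.]
(0.475, -0.167, 0.05) [296. 275.] [379. 154.] [384. 164.]
(0.475, -0.167, 0.15) [300. 310.] [384. 120.] [388. 126.]
(0.475, -0.167, 0.2) [302. 334.] [387. 102.] [389. 106.]
(0.475, -0.167, 0.25) [306. 363.] [390.  83.] [391.  85.]
(0.475, -0.167, 0.29) [309. 393.] [393.  66.] [393.  67.]
```

>>> step_arm([
  [8.5,1.8,3.55,0,2.5],
  [8.5,1.8,3.55,0,2.5],
  [8.5,1.8,3.55,0,2.5],
  [8.5,1.8,3.55,0,2.5],
  [8.5,1.8,3.55,0,2.5],
  [8.5,1.8,3.55,0,2.5],
  [8.5,1.8,3.55,0,2.5],
  [8.5,1.8,3.55,0,2.5],
  [8.5,0,0,-4,0],
  [8.5,0,0,-4,0],
  [8.5,0,0,-4,0],
  [8.5,0,0,-4,0],
])

```text
clock: 3.2
ee_pos: [0.6026, 0.33, 0.2372]
tool_rot: [0.565, -0.426, 0.426, -0.564]
ft_force: [1.1, -0.2, 0.4]
grip_width: 0.999
```

```bash
python3 - <<'E'
from rig import env
from h import *
from scipy.spatial.transform import Rotation as R
s=env.read_state();M=R.from_quat(s['tool_rot']).as_matrix();print(s['ee_pos'],s['joints'],M[:,2])
i=env.camera_info('wrist');im=env.camera('wrist');cv2.imwrite('pics/w2.png',im[:,:,::-1]);np.savez('w2.npz',**i)
print(proj(i,(.604,.333,.087)))
E
```

```text
[0.60258877 0.33000236 0.23715698] [-0.20829171  0.65938385 -0.66784224  1.38725622  0.41309716  1.23611091
 -0.63068607] [ 9.61563753e-01  2.74581556e-01 -3.42772742e-04]
[281.88906139 193.58179122]
```

View pics/w2.png

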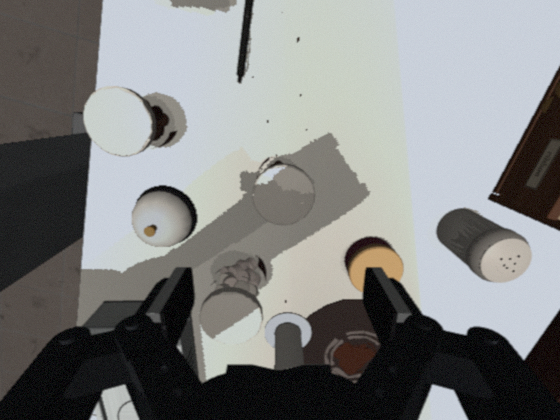

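Lid A is centred at about (284,193) against a predicted (282,194). Lid B is at about (120,121).

```bash
python3 - <<'E'
from h import *
i=dict(np.load('w2.npz'))
for p,z in [((284,193),.087),((120,121),.087),((231,318),.107)]: print(ray(i,p,z).round(4))
E
```

```text
[0.6058 0.3341 0.087 ]
[0.4425 0.3589 0.087 ]
[0.5881 0.1908 0.107 ]
```

>>> step_arm([
  [8.5,0.1,0.1,-4,0],
  [8.5,0.1,0.1,-4,0],
  [8.5,0,0.1,-4,0],
  [8.5,0,0,-4,0],
  [8.5,0,0,-2,0],
  [8.5,0,0,-1.1,0],
  [8.5,0,0,0,0],
  [4,0,0,0,0],
  [4,0,0,0,0],
  [4,0,0,0,0],
  [4,0,0,0,0],
  [4,0,0,0,0],
], newtons=30)

```text
clock: 4.25
ee_pos: [0.6061, 0.3339, 0.0508]
tool_rot: [-0.563, 0.426, -0.427, 0.566]
ft_force: [-0.3, 0.4, 7.5]
grip_width: 0.727
```

```bash
python3 - <<'E'
from rig import env
from h import *
s=env.read_state();print(s['ee_pos'],s['ft_force'],s['grip_width'])
i=env.camera_info('wrist');im=env.camera('wrist');cv2.imwrite('pics/w3.png',im[:,:,::-1])
E
```

```text
[0.60610698 0.33389536 0.05083662] [-0.30502888  0.41907219  7.45544789] 0.7274278152242752
```

View pics/w3.png

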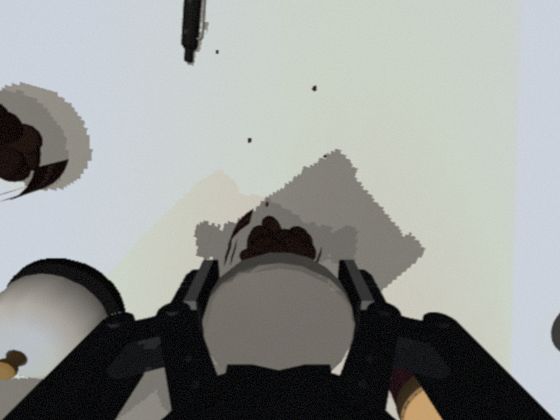

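Jar A is gripped, with an opening of about 62 mm. Lifting.

>>> step_arm([
  [4,0,0,1,0],
  [4,0,0,2,0],
  [4,0,0,3,0],
  [4,0,0,3,0],
  [4,0,0,3,0],
  [4,0,0,3,0],
  [4,0,0,0,0],
  [4,0,0,0,0],
])

```text
clock: 4.97
ee_pos: [0.6054, 0.3336, 0.2013]
tool_rot: [-0.563, 0.425, -0.427, 0.566]
ft_force: [-0.2, -0.8, -2.8]
grip_width: 0.731
```

```bash
python3 - <<'E'
from rig import env
from h import *
s=env.read_state();print(s['ee_pos'],s['ft_force'],s['grip_width'])
im=env.camera('side');cv2.imwrite('pics/s4.png',im[:,:,::-1])
E
```

```text
[0.60541972 0.33356349 0.20131986] [-0.24420037 -0.76894445 -2.84666216] 0.7305903153666137
```

View pics/s4.png

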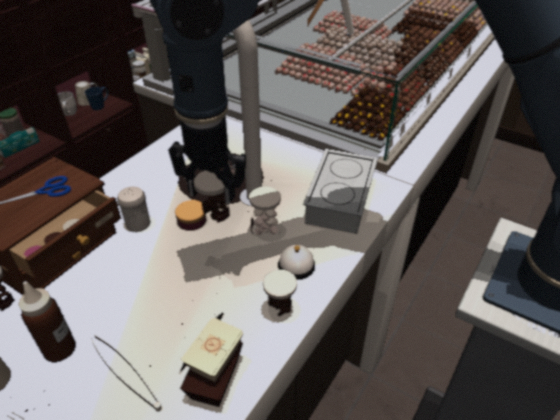

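>>> step_arm([
  [4,-0.4,-1.6,1,0],
  [4,-0.9,-3.3,0.5,0],
  [4,-0.9,-3.5,0.5,0],
  [4,-0.9,-3.5,0,0],
  [4,-0.9,-3.5,0,0],
  [4,-0.9,-3.5,0,0],
  [4,-0.9,-3.5,0,0],
  [4,-0.9,-3.5,0,0],
  [4,-0.9,-3.5,0,0],
  [4,-0.9,-3.5,0,0],
  [4,-0.9,-3.3,0,0],
  [4,-0.2,-1.7,0,0],
])

```text
clock: 6.02
ee_pos: [0.5059, -0.0511, 0.2168]
tool_rot: [0.565, -0.428, 0.426, -0.562]
ft_force: [0.3, -0.7, -3.7]
grip_width: 0.726
```

>>> step_arm([
  [4,0,0,-1,0],
  [4,0,0,-1.5,0],
  [4,0,0,-1.5,0],
  [4,0,0,-1,0],
  [4,0,0,0,0],
  [4,0,0,0,0],
])

```text
clock: 6.52
ee_pos: [0.5084, -0.0455, 0.1676]
tool_rot: [0.565, -0.426, 0.425, -0.564]
ft_force: [1.4, 0.3, -1.8]
grip_width: 0.726
```

```bash
python3 - <<'E'
from rig import env
from h import *
from scipy.spatial.transform import Rotation as R
s=env.read_state();M=R.from_quat(s['tool_rot']).as_matrix();print(s['ee_pos'],M[:,2],s['ft_force'],s['grip_width'])
im=env.camera('side');cv2.imwrite('pics/s5.png',im[:,:,::-1])
i=env.camera_info('wrist');im=env.camera('wrist');cv2.imwrite('pics/w5.png',im[:,:,::-1])
print(proj(i,(.51,-.047,.064)),proj(i,(.483,.048,.064)))
E
```

```text
[ 0.508361   -0.04551581  0.16760626] [ 0.96140494  0.27513153 -0.00178665] [ 1.39551496  0.3082793  -1.81451946] 0.7256318704145404
[280.70669353 213.40721707] [281.03640626  88.10405918]
```

View pics/s5.png

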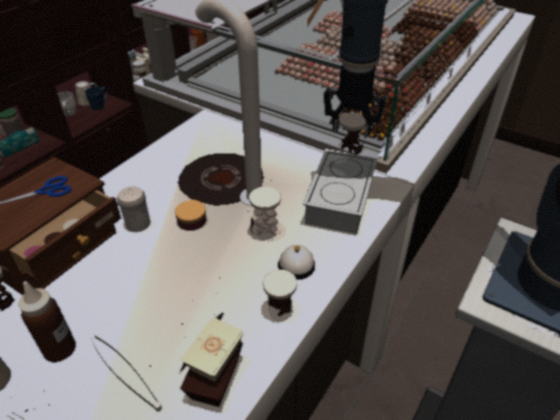

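View pics/w5.png

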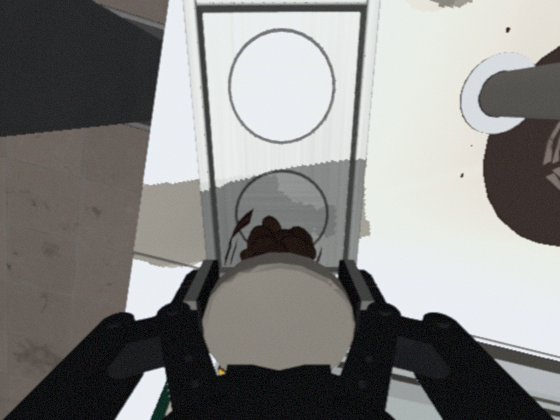

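>>> step_arm([
  [4,0,0,-1,0],
  [4,0,0,-1.5,0],
  [4,0,0,-1,0],
  [4,0,0,-0.7,0],
  [4,0,0,-0.4,0],
  [4,0,0,-0.3,0],
  [4,0,0,-0.3,0],
  [4,0,0,-0.3,0],
  [4,0,0,-0.3,0],
  [4,0,0,-0.3,0],
  [4,0,0,-0.3,0],
  [4,0,0,0,0],
])

```text
clock: 7.62
ee_pos: [0.509, -0.046, 0.104]
tool_rot: [-0.564, 0.426, -0.426, 0.564]
ft_force: [0.4, 0.2, -1.0]
grip_width: 0.725
```

>>> step_arm([
  [4,0,0,-0.3,0],
  [4,0,0,0,0],
  [4,0,0,0,0],
  [4,0,0,0,0],
])

```text
clock: 7.95
ee_pos: [0.509, -0.046, 0.1014]
tool_rot: [-0.564, 0.426, -0.426, 0.564]
ft_force: [0.2, 1.3, -1.2]
grip_width: 0.723
```

```bash
python3 - <<'E'
from rig import env
from h import *
for k in range(4):
    im=env.camera('wrist');s=env.read_state();print(s['ee_pos'],s['ft_force'],s['grip_width'])
cv2.imwrite('pics/w6.png',im[:,:,::-1])
E
```

```text
[ 0.50893541 -0.04605221  0.10139945] [0.65065492 0.20603096 0.01008102] 0.7232970584995064
[ 0.50894597 -0.04605196  0.1014024 ] [-0.32119577  0.00874973 -0.56695606] 0.7206670474726586
[ 0.50896129 -0.04605724  0.10140602] [0.57928489 0.73384248 0.19908739] 0.7265760223049275
[ 0.50893695 -0.04609303  0.10138681] [ 0.29148425 -0.14391451 -0.09884544] 0.7276616858225063
```

View pics/w6.png

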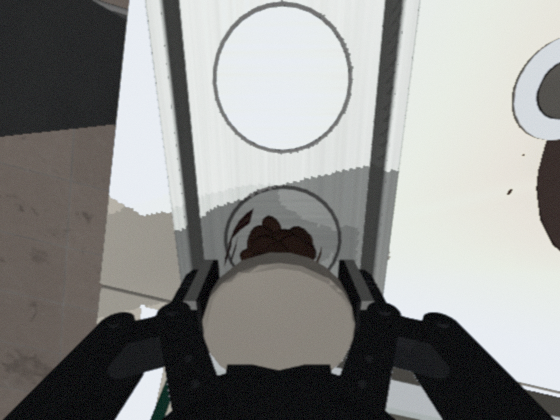

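```bash
python3 - <<'E'
from rig import env
from h import *
i=env.camera_info('wrist')
for z in(.064,.06,.055,.05,.045): print(z,proj(i,(.483,.048,z)),proj(i,(.51,-.047,z)))
E
```

```text
0.064 [282.03076041  79.61308464] [281.55879349 248.17823376]
0.06 [281.9433576   80.23415393] [281.49500244 245.40759736]
0.055 [281.83968439  80.97083787] [281.41868132 242.09274169]
0.05 [281.74173247  81.66686727] [281.34591031 238.93207845]
0.045 [281.64904097  82.32551708] [281.27644735 235.91509362]
```

>>> step_arm([
  [6.6,0,0,0,0],
  [7,0,0,0,0],
  [7.5,0,0,0,0],
  [8.5,0,0,0,0],
  [8.5,0,0,0,0],
  [8.5,0,0,1,0],
  [8.5,0,0,2,0],
  [8.5,0,0,3,0],
  [8.5,0,0,4,0],
  [8.5,0,0,4,0],
  [8.5,0,0,0,0],
  [8.5,0,0,0,0],
])

```text
clock: 9.15
ee_pos: [0.51, -0.0458, 0.2442]
tool_rot: [-0.563, 0.425, -0.428, 0.565]
ft_force: [0.8, 0.3, -1.5]
grip_width: 0.995
```

```bash
python3 - <<'E'
from rig import env
from h import *
s=env.read_state();print(s['ee_pos'],s['ft_force'],s['grip_width'])
i=env.camera_info('wrist');im=env.camera('wrist');cv2.imwrite('pics/w7.png',im[:,:,::-1])
np.savez('w7.npz',**i)
im=env.camera('side');cv2.imwrite('pics/s7.png',im[:,:,::-1])
E
```

```text
[ 0.50999685 -0.04582593  0.24420738] [ 0.81210013  0.34366462 -1.49888914] 0.9946805161913855
```

View pics/w7.png

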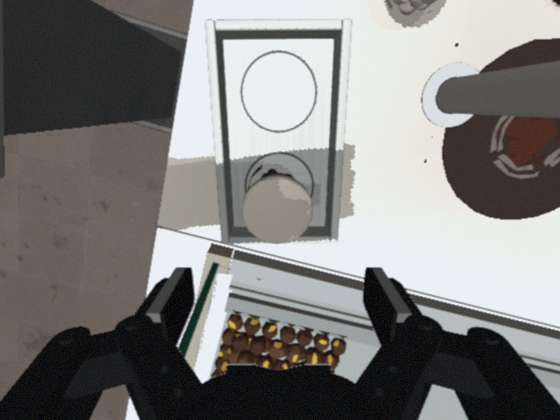

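View pics/s7.png

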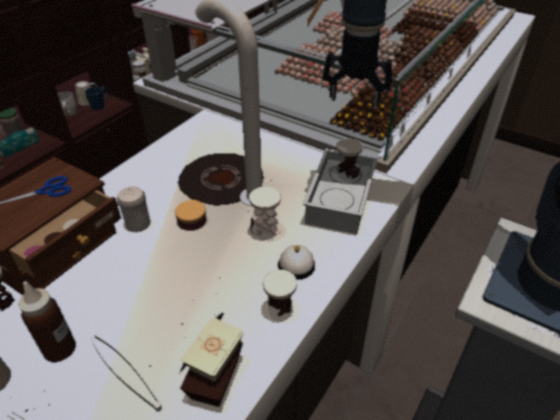

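>>> step_arm([
  [8.5,-0.6,3.7,0,0],
  [8.5,-0.6,3.7,0,0],
  [8.5,-0.6,3.7,0,0],
  [8.5,-0.6,3.7,0,0],
  [8.5,-0.6,3.7,0,0],
  [8.5,-0.6,3.7,0,0],
  [8.5,-0.6,3.7,0,0],
  [8.5,-0.6,3.7,0,0],
  [8.5,-0.6,3.7,0,0],
  [8.5,-0.6,3.7,0,0],
  [8.5,-0.9,3.5,0,0],
  [8.5,0,0,0,0],
])

```text
clock: 10.25
ee_pos: [0.4353, 0.3665, 0.2404]
tool_rot: [-0.566, 0.425, -0.421, 0.567]
ft_force: [-1.2, -0.1, 0.3]
grip_width: 0.994
```

```bash
python3 - <<'E'
from rig import env
from h import *
s=env.read_state();print(s['ee_pos'],s['ft_force'],s['grip_width'],s['joints'])
i=env.camera_info('wrist');im=env.camera('wrist');cv2.imwrite('pics/w8.png',im[:,:,::-1])
np.savez('w8.npz',**i);print(proj(i,(.440,.359,.087)))
E
```

```text
[0.43529631 0.36649296 0.24040285] [-1.19435927 -0.12614398  0.2879878 ] 0.9944341138103728 [-0.27887477  0.49665771 -0.76553252  1.70447754  0.37468382  1.09323968
 -0.87157631]
[282.38606193 203.90679062]
```

View pics/w8.png

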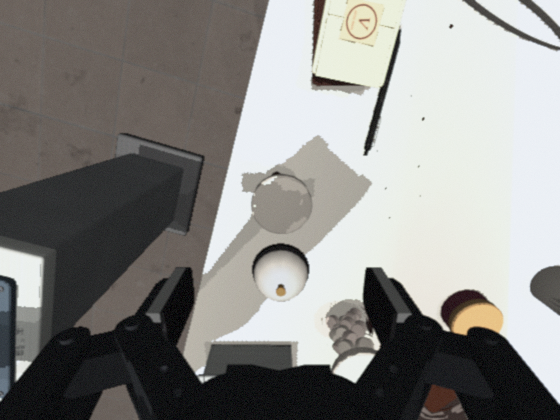

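>>> step_arm([
  [8.5,0,-0.1,-4,0],
  [8.5,0,0,-4,0],
  [8.5,0,0,-4,0],
  [8.5,0,0,-4,0],
  [8.5,0,0,-2,0],
  [8.5,0,0,-1.5,0],
  [8.5,0,0,0,0],
  [4,0,0,0,0],
  [4,0,0,0,0],
  [4,0,0,0,0],
  [4,0,0,0,0],
  [4,0,0,0,0],
])

```text
clock: 11.3
ee_pos: [0.4403, 0.358, 0.0471]
tool_rot: [-0.564, 0.426, -0.426, 0.565]
ft_force: [0.3, -0.5, 2.1]
grip_width: 0.725
```

>>> step_arm([
  [4,0,0,0,0],
  [4,0,0,1,0],
  [4,0,0,2,0],
  [4,0,0,3,0],
  [4,0,0,3,0],
  [4,0,0,3,0],
  [4,0,0,3,0],
  [4,0,0,2,0],
  [4,0,0,0,0],
  [4,0,0,0,0],
])

```text
clock: 12.13
ee_pos: [0.4399, 0.3581, 0.2176]
tool_rot: [-0.564, 0.426, -0.426, 0.565]
ft_force: [0.2, -0.7, -4.1]
grip_width: 0.725
```

```bash
python3 - <<'E'
from rig import env
from h import *
im=env.camera('wrist');cv2.imwrite('pics/w9.png',im[:,:,::-1])
s=env.read_state();print(s['ee_pos'],s['ft_force'],s['grip_width'])
E
```

```text
[0.43963532 0.3574321  0.21625526] [ 0.08093029 -0.17065658 -3.61632787] 0.7248448003520763
```

View pics/w9.png

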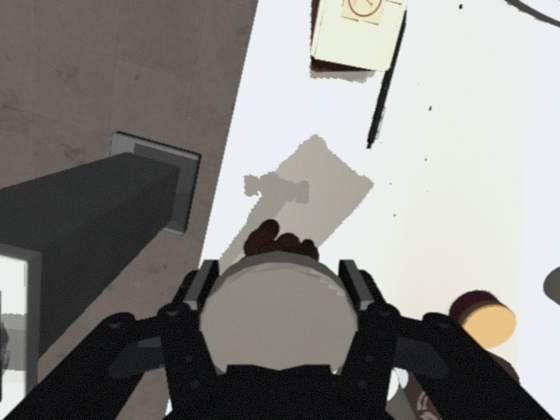

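>>> step_arm([
  [4,0.2,-1.5,0,0],
  [4,0.5,-3,0,0],
  [4,0.5,-3.5,0,0],
  [4,0.5,-3.5,0,0],
  [4,0.5,-3.5,0,0],
  [4,0.5,-3.5,0,0],
  [4,0.5,-3.5,0,0],
  [4,0.5,-3.5,0,0],
  [4,0.5,-3,0,0],
  [4,0.1,-2.5,0,0],
  [4,0,0,0,0],
  [4,0,0,0,0],
])

```text
clock: 13.18
ee_pos: [0.482, 0.046, 0.2149]
tool_rot: [0.564, -0.428, 0.426, -0.563]
ft_force: [-0.5, 0.4, -1.9]
grip_width: 0.726
```

```bash
python3 - <<'E'
from rig import env
from h import *
s=env.read_state();print(s['ee_pos'],s['ft_force'],s['grip_width'])
im=env.camera('side');cv2.imwrite('pics/s10.png',cv2.resize(im[100:310,200:480,::-1],None,fx=2.8,fy=2.8))
E
```

```text
[0.48202631 0.04600203 0.21492406] [-0.45259981  0.44022234 -1.90492201] 0.7258299696026637
```

View pics/s10.png

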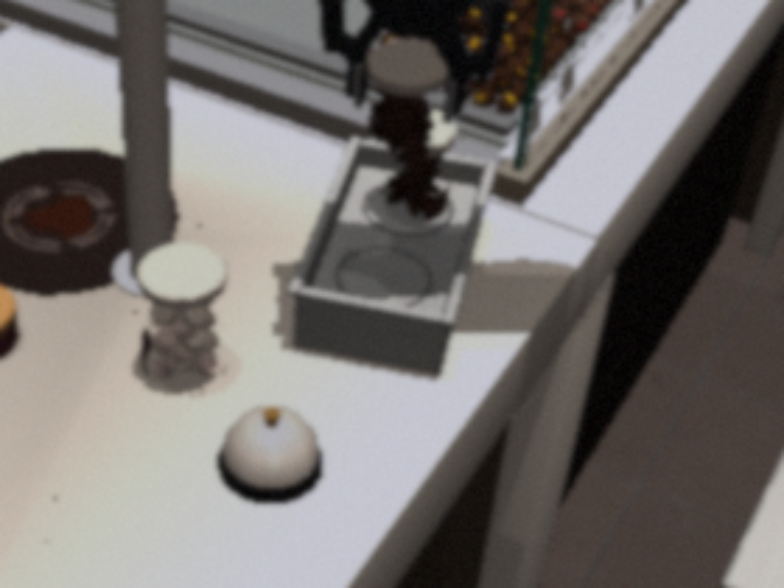

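>>> step_arm([
  [4,0,0,-1,0],
  [4,0,0,-2,0],
  [4,0,0,-2,0],
  [4,0,0,-2,0],
  [4,0,0,-1.5,0],
  [4,0,0,-1.2,0],
  [4,0,0,-0.7,0],
  [4,0,0,-0.4,0],
  [4,0,0,-0.3,0],
  [4,0,0,-0.3,0],
  [4,0,0,-0.3,0],
  [4,0,0,-0.3,0],
])

```text
clock: 14.23
ee_pos: [0.4832, 0.048, 0.0965]
tool_rot: [-0.564, 0.426, -0.426, 0.565]
ft_force: [0.2, -0.9, -2.7]
grip_width: 0.718
```

>>> step_arm([
  [4,0,0,-0.3,0],
  [4,0,0,-0.3,0],
  [4,0,0,-0.3,0],
  [4,0,0,-0.2,0],
  [4,0,0,0,0],
  [4,0,0,0,0],
  [4,0,0,0,0],
])

```text
clock: 14.82
ee_pos: [0.4828, 0.0479, 0.0853]
tool_rot: [0.564, -0.426, 0.426, -0.564]
ft_force: [0.7, 0.6, -1.8]
grip_width: 0.721
```

```bash
python3 - <<'E'
from rig import env
from h import *
f=[]
for k in range(6):
    im=env.camera('side');s=env.read_state();f.append(s['ft_force'][2])
print(s['ee_pos'],np.round(f,2),np.mean(f),s['grip_width'])
cv2.imwrite('pics/s11.png',cv2.resize(im[100:310,200:480,::-1],None,fx=2.8,fy=2.8))
E
```

```text
[0.48286868 0.04791213 0.08534215] [-1.93 -1.32 -1.8  -1.86 -1.14 -1.68] -1.6209465889343038 0.7264942071969337
```

View pics/s11.png

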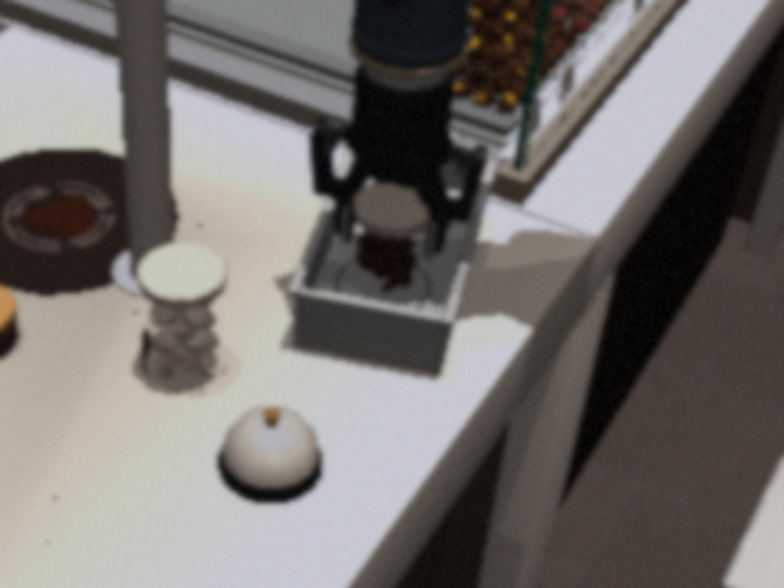

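>>> step_arm([
  [4,0,0,-0.3,0],
  [4,0,0,-0.3,0],
  [4,0,0,-0.2,0],
  [4,0,0,0,0],
  [4,0,0,0,0],
])

```text
clock: 15.53
ee_pos: [0.4829, 0.048, 0.0771]
tool_rot: [0.564, -0.426, 0.426, -0.564]
ft_force: [-0.0, 0.1, -0.9]
grip_width: 0.723
```

```bash
python3 - <<'E'
from rig import env
from h import *
f=[]
for k in range(8):
    im=env.camera('wrist');s=env.read_state();f.append(s['ft_force'][2])
print(s['ee_pos'],np.round(f,2),np.mean(f),s['grip_width'])
cv2.imwrite('pics/w12.png',im[:,:,::-1])
E
```

```text
[0.48292165 0.04795907 0.07736354] [-1.12 -0.85 -0.43 -0.91 -1.3  -2.24 -1.01 -1.05] -1.1122725661536657 0.7205206827074064
```

View pics/w12.png

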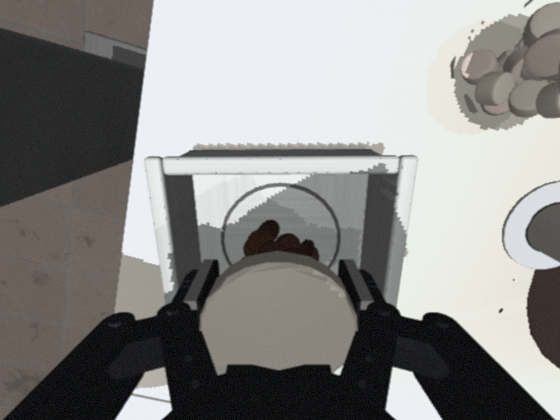

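>>> step_arm([
  [4,0,0,-0.2,0],
  [4,0,0,-0.2,0],
  [4,0,0,-0.1,0],
  [4,0,0,0,0],
  [4,0,0,0,0],
])

```text
clock: 16.35
ee_pos: [0.4829, 0.048, 0.0722]
tool_rot: [0.564, -0.426, 0.426, -0.564]
ft_force: [0.7, 0.2, 0.2]
grip_width: 0.724
```

```bash
python3 - <<'E'
from rig import env
from h import *
f=[]
for k in range(8):
    im=env.camera('side');s=env.read_state();f.append(s['ft_force'][2])
print(s['ee_pos'],np.round(f,2),np.mean(f),s['grip_width'])
E
```

```text
[0.48290914 0.04796802 0.07233132] [ 0.18  0.69 -0.43  0.27  0.05 -0.1   0.19 -0.27] 0.07101416909479252 0.7233026698393334
```

The weight is now fully carried by the platform (force about 0). I'll release slowly, opening only as far as needed.

>>> step_arm([
  [6.4,0,0,0,0],
  [6.7,0,0,0,0],
  [7,0,0,0,0],
  [7.4,0,0,0,0],
  [7.8,0,0,0,0],
  [7.8,0,0,0.5,0],
  [7.8,0,0,1,0],
  [7.8,0,0,2,0],
  [7.8,0,0,3,0],
  [7.8,0,0,4,0],
  [7.8,0,0,4,0],
  [7.8,0,0,4,0],
])

```text
clock: 17.75
ee_pos: [0.482, 0.0484, 0.2601]
tool_rot: [-0.565, 0.426, -0.425, 0.565]
ft_force: [1.4, -1.2, -0.7]
grip_width: 0.911
```

>>> step_arm([
  [8.5,0,3,2,0],
  [8.5,0,4,0,0],
  [8.5,0,4,0,0],
  [8.5,0,3,0,0],
  [8.5,0,0,0,0],
  [8.5,0,0,0,0],
  [8.5,0,0,0,0],
])

```text
clock: 18.33
ee_pos: [0.4826, 0.1874, 0.2777]
tool_rot: [0.565, -0.426, 0.426, -0.564]
ft_force: [0.2, -0.4, -0.3]
grip_width: 0.995
```

```bash
python3 - <<'E'
from rig import env
from h import *
s=env.read_state();print(s['ee_pos'],s['ft_force'],s['grip_width'])
for n in('side','scene'):
    im=env.camera(n);cv2.imwrite(f'pics/{n}13.png',cv2.resize(im[100:310,200:480,::-1],None,fx=2.8,fy=2.8,interpolation=cv2.INTER_CUBIC))
i=env.camera_info('wrist');im=env.camera('wrist');cv2.imwrite('pics/w13.png',im[:,:,::-1]);np.savez('w13.npz',**i)
E
```

```text
[0.48260785 0.18742283 0.27765158] [ 0.16895019 -0.36051696 -0.29616382] 0.9952222971975347
```

View pics/side13.png

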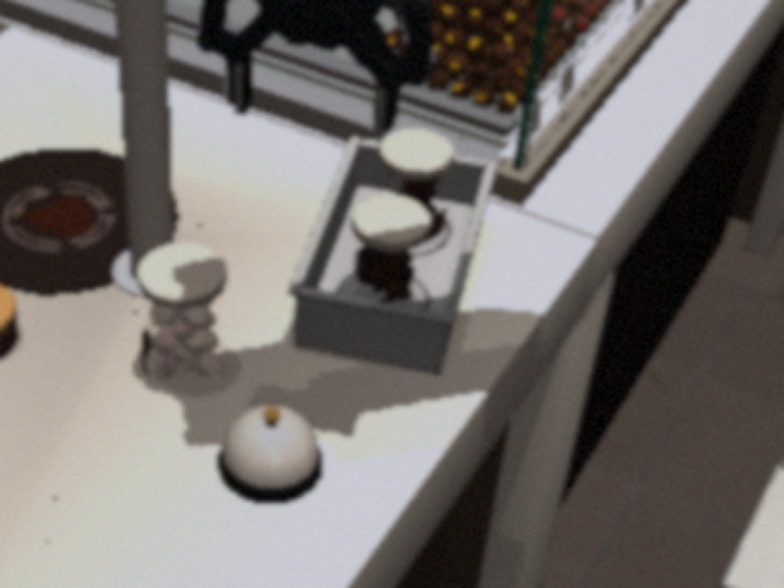

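View pics/scene13.png

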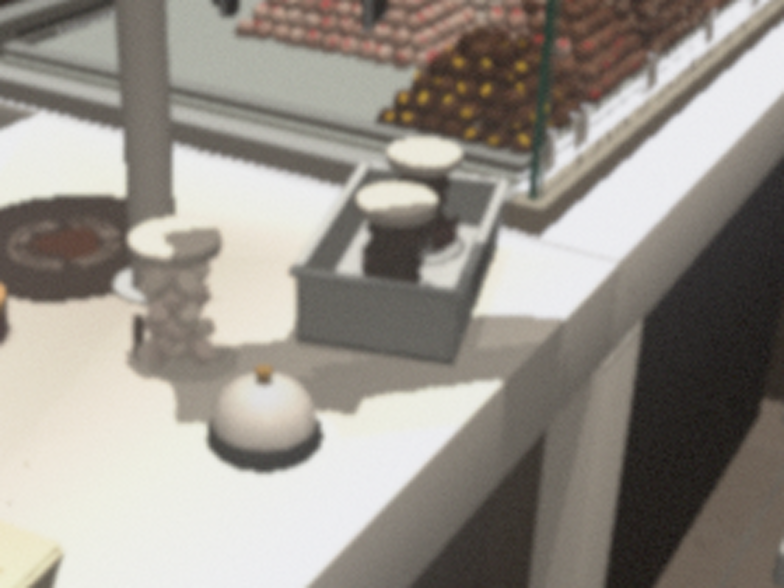

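View pics/w13.png

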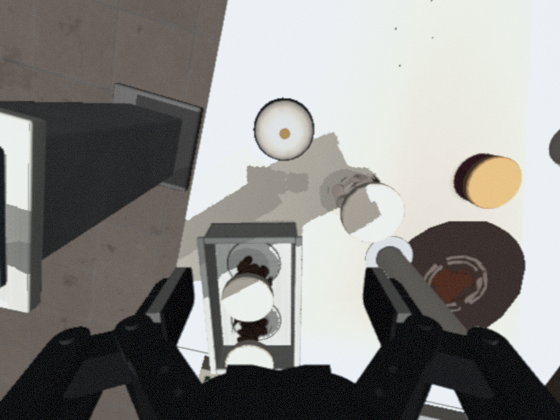

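```bash
python3 - <<'E'
from rig import env
from h import *
S=env.camera_info('side');C=env.camera_info('scene')
f=lambda p:(p[0]/2.8+200-.3,p[1]/2.8+100-.3)
y=np.array([-.276,.961]);x=np.array([.961,.276])
for k,a,b in [('A',(417,150),(425,153)),('B',(391,220),(398,202)),('T',(182,271),(174,240))]:
    X=tri(S,f(a),C,f(b));d=X[:2]-[.4965,.0005];print(k,X.round(3),d@x,d@y,ray(S,f(a),.118).round(3),ray(C,f(b),.118).round(3))
print(env.read_state()['clock'])
E
```

```text
A [ 0.506 -0.045  0.11 ] -0.003014107097288786 -0.04665624783376012 [ 0.502 -0.035  0.118] [ 0.498 -0.028  0.118]
B [0.481 0.048 0.107] -0.0019706152571341796 0.04976343717321625 [0.475 0.061 0.118] [0.469 0.069 0.118]
T [0.588 0.188 0.104] 0.1396507256195506 0.15532569614982333 [0.578 0.202 0.118] [0.569 0.212 0.118]
18.4833
```

```bash
python3 -c "
from rig import env
print(env.read_state()['qd'].round(3)); print(env.sign_off())"
```

```text
[-0.001  0.004 -0.002 -0.001 -0.    -0.004 -0.004]
the job is handed in; nothing more can be done
None
```

Both disc jars are standing upright and released on the lift platform, and I handed the job in at about 18.5 s of the 54 s allowed. I lowered each jar until the wrist force read close to zero, meaning the platform carried its weight, before opening the fingers.

**Jar positions:** the last pictures put the jars at about (-3, -47) mm and (-2, +50) mm in the platform's frame (x, y). That is well inside the limits of 30 mm across and 75 mm along.

**Platform sink:** the lid heights put the platform top at about 22–25 mm above the counter, so it has sunk about 40 mm. That is deeper than the nominal 33 mm. It meets the 20 mm minimum and is above the 50 mm stop. This is the only check that disagreed with the description. Triangulating the tall jar's lid read about 3 mm low, so these heights carry a few millimetres of error.

**Tall jar and robot:** the tall jar triangulated within about 4 mm of where it started, which is within measuring error. At hand-in the gripper was open and the arm still, touching nothing.

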